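# Crack a walnut with a two-handled nutcracker without crushing the kernel

## Robot

A 7-joint arm with a two-finger parallel gripper is mounted at the origin on a cart in front of the work surface, level with it; the furniture and walls round the work are solid. World frame = base frame: x ahead of the robot, y to its left, z up, the work surface at z = 0. Lengths are in m, angles in rad, forces in N, time in s.
With the tool pointing down it reaches from about 0.425 to 0.975 m from the base axis. Payload 16.7 kg.
Tool frame: the origin (TCP) lies at the very end of the fingers, on their centre line; the grasp point (between the pads) lies 19 mm behind it (r.hold_point_z is the distance from the TCP to the grasp point, in m); z points along the fingers, y is the line along which they close (so a half turn about z gives the same grasp; the last joint's range is limited). The gripper opens to 85 mm and grips with 20 to 120 N. Pads are 22 mm wide; open, the fingers measure 114 mm over their backs; the gripper's body (76 mm by 85 mm) begins 54 mm behind the grasp point. The pads swing forward as they close: fully open they stand 13 mm farther back than shut.
Start: joints at [-1.353, 0.426, 0.074, 1.606, -0.034, 1.111, -0.067], TCP at [0.242, 0.63, 0.231] pointing down, gripper open.
Joint ranges: [-2.85, 2.85], [-0.5, 2.14], [-1.23, 1.37], [0.21, 2.46], [-1.02, 4.16], [0.16, 2.05], [-2.73, 2.73]. Speed limits (rad/s): [1.89, 1.89, 2.39, 2.39, 3.01, 3.01, 3.01].

## Interface

Orientations are given as a rotation vector (axis times angle).
In Python, from station import status, vision, r gives the robot as it stands.
- The arm moves only by the tool drive_tool, never from a script. Its argument "motion" is text: rows parted by semicolons, each of 5 numbers parted by spaces: the closure, from 0 (fully open) to 1 (shut), then the shift along the tool's x, y, z scaled (see below), then the turn about the tool's z scaled (see below). A call has exactly 10 rows; each row shifts and turns the commanded pose from where the row before left it, along the tool's axes as they then stand; what a row does not reach is not made up. The controller multiplies each number of a shift by 0.025 m and each number of a turn by 4 degrees. A row lasts 1/10 s, in which the tool goes at most 50 mm and 8.59 degrees, less where a joint would pass 70% of its speed; a pose out of reach is approached as far as the arm can. A call with a number of a shift or a turn outside -1 to 1 is refused whole. A call with a gripper value outside its range is refused whole. The fingers move at their own pace and stop on an object; "newtons" is the grip in N (left out, the last holds). Time passes only in rows, so rows that do not move let the fingers close, or fill a call up. It gives the time, the measured TCP pose, the force, the opening and the grip force at its end, in the units of the state.
- status.read_state(): the state, without advancing time (a new reading comes with each control period).
- vision.grab_frame(name): name is "scene" or "top" or "wrist"; returns a dict with "image" (384x512x3 uint8, red, green, blue), "range_z" (384x512 float32, m along the optical axis (not along the pixel's ray), 0 where there is no reading), "K" (3x3 intrinsics, pixels), "rvec" (rotation vector, rad) and "tvec" (3), from world to camera coordinates, as OpenCV has them. Camera axes: x right, y down, z forward; pixel columns grow to the right and rows downward; lengths in m; the calibration is good to about 2 mm. A picture is of the moment at which its call begins.
- r.sign_off(): hands the job in; it is judged then, once.
The state is a dict: "clock": time; "qpos": joint angles; "qd": joint speeds; "joint_torque": joint torques, N m; "eef_pos": TCP position; "eef_rot": TCP orientation; "ft_force": force on the tool from outside, world axes, zero at the start; "wrist_torque": the same for the moment, N m; "width": finger opening in m; "finger_force": force on a finger pad.
Only numpy, scipy, OpenCV 4.12 (cv2) and the standard library are available. Lean on these libraries where they do the work, as an engineer would, in place of code of your own. Each camera call takes 0.05 s, during which the arm holds its last target. There are 200 camera calls.

## Task

Crack the walnut for roasting: take it off the chopping board, stand it between the jaws of the open nutcracker with its two halves facing the two jaws, let go, and squeeze the handles together just until the shell gives, stopping there so that the kernel is not crushed. Then lift the cracked nut out, put it in the grey baking tin and let go. Leave the glass, the mug and the lemon where they stand.

Things in the scene. Friction and masses are not known exactly. Their poses are not given: they have to be found in the camera images.
- walnut: Walnut in its shell, brown, standing on its flat end, 48 mm tall, 0.1 kg. Origin: centre of the underside, in the seam plane. The raised dark seam runs round it in its x-z plane, 46 mm from edge to edge along x; the halves lie to -y (20 mm from the origin) and +y (20 to 26 mm, differs from nut to nut). Widest 21 mm up. Fingers at its +x and -x edges do not press the halves together.
- walnut_shell (a joint): How far the walnut's halves are pressed into each other along its y, m. 0 = whole. The shell yields up to 0.0008 while the resistance climbs to about 20 N on the nut, then it gives: the resistance falls to about a third and the halves go in by 0.0015 to 0.0025 (cracked, for good), a shard lifting open at the top. Pressed on, the soft kernel is crushed from 0.0034 on.
- cracker: Nutcracker (its left arm), lying on its side, loose, 174 mm long, 0.3 kg, steel with red handles. Origin: under the hinge pin at one end; x to the handle ends, left arm at +y, z up. The arms (26 mm high) bow out round the room for the nut (free inside from 18 to 100 mm from the pin; jaw pads 32 mm high), then run on as handles, 11 mm thick, 27 mm high, from 110 to 174 mm.
- cracker_arm (a joint): Opening angle of the nutcracker's right arm, rad, grows as it opens, 0 to 0.38; starts at 0.32 to 0.355; stays where it is left (slight friction). Gap between the jaw pads: 33 mm + 58 mm x angle. Width over the outsides of the handles at the grip points: 25 mm + 125 mm x angle. The arms stand symmetrically about the line from the pin midway between the jaws.
- jaw_left (a point): Centre of the left jaw pad's face, 58 mm from the pin, 17 mm above the worktop. The nut belongs on the worktop midway between this and jaw_right, its y along the line through both.
- jaw_right (a point): Centre of the right jaw pad's face, 58 mm from the pin; moves with the right arm.
- grip_left (a point): Centre of the outer side of the left handle, 125 mm from the pin, 13.5 mm above the worktop. Fingers closing here and on grip_right swing the handles together: resistance climbs from 1 to 2 N of friction to about 11 N, then drops to 3 to 5 N as the shell gives. One millimetre at the jaws is 2.15 mm here.
- grip_right (a point): Centre of the outer side of the right handle, 125 mm from the pin; moves with the right arm.
- tin: Shallow grey baking tin, fixed, 270 x 124 mm, rims 14 mm high (20 mm at the loop handle, at -x), floor 2 mm above the worktop. Origin: under its middle; x along its length. Inside, the floor runs from x = -100 to +125 mm and y = -52 to +52 mm.
- board: Wooden chopping board, fixed, 150 x 220 mm (x, y), top 22 mm above the worktop; the walnut starts on it. Origin: under its centre.
- tumbler: Clear drinking glass, 80 mm across, 91 mm high, a bystander. Origin: centre of its underside.
- mug: White mug with green stripes, 84 mm across, 91 mm high, a bystander. Origin: centre of its underside.
- lemon: Yellow lemon, 72 x 55 x 56 mm, a bystander. Origin: its underside as it lies.

How it is judged:
On the way, in this order (a step that is already met when the one before it is completed fails the run):
1. the whole walnut stands between the jaws of the nutcracker, let go (horizontal distance between walnut and jaw_left below 0.036 m and horizontal distance between walnut and jaw_right below 0.036 m and height (world z) of walnut below 0.012 m and value of joint walnut_shell below 0.001 m and angle between walnut's own z axis and vertical below 0.3 rad and contact force between the fingers and walnut below 0.2 N), for 0.2 s.
2. the shell has given between the jaws, under the handles alone (horizontal distance between walnut and jaw_left below 0.036 m and horizontal distance between walnut and jaw_right below 0.036 m and height (world z) of walnut below 0.012 m and value of joint walnut_shell above 0.0014 m and contact force between the fingers and walnut below 0.2 N), for 0.2 s.
At the end, for the whole second after the job is handed in: The walnut lies in the baking tin (its origin inside the rims, under 35 mm high), let go and at rest, its shell cracked (pressed in by more than 1.4 mm) and its kernel whole (less than 3.4 mm) (value of joint walnut_shell between 0.0014 and 0.0034 m and x of walnut in the frame of tin between -0.095 and 0.12 m and y of walnut in the frame of tin between -0.05 and 0.05 m and height (world z) of walnut below 0.035 m and linear speed of walnut below 0.02 m/s and contact force between the fingers and walnut below 0.1 N); the robot touches nothing.
It fails at once if the kernel is crushed (halves pressed in by more than 3.4 mm) (value of joint walnut_shell above 0.0034 m).
It fails at once if the glass, the mug or the lemon is pushed more than 30 mm (distance of any of tumbler, mug, lemon from where it was at the start of the episode above 0.03 m).
It also fails if it takes over 72 s, if anything falls off the work surface, if the arm or the gripper's body presses on something with over 40 N, if the wrist force passes 120 N, or if a joint passes its speed limit or range.

## Working session

There is one attempt and no reset: what is moved stays moved. The work goes in short steps, Python scripts to look and compute and a tool call to move; the robot and the scene stay as the last step left them, time stands still between calls to the robot, and variables do not carry over. Pictures are saved under pics/ and viewed, at most 11 in all, crops included, and the job is handed in when it is done.

Besides the shell and the picture viewer there is one more tool, called in YAML: its name, and indented under it one key for each argument. drive_tool: Moves the arm, as the interface text tells. Its arguments: {"type":"object","properties":{"motion":{"type":"string"},"newtons":{"type":"number"}},"required":["motion"]}

```bash
mkdir -p pics; ls
cat > h.py <<'E'
import numpy as np, cv2
from station import status, vision, r
def grab(n):
    f=vision.grab_frame(n); R=cv2.Rodrigues(np.array(f["rvec"],float))[0]; f["R"]=R; f["t"]=np.array(f["tvec"],float).ravel(); return f
def cloud(f):
    z=f["range_z"]; h,w=z.shape; u,v=np.meshgrid(np.arange(w),np.arange(h)); K=np.array(f["K"])
    P=np.stack([(u-K[0,2])/K[0,0]*z,(v-K[1,2])/K[1,1]*z,z],-1)
    W=(P-f["t"])@f["R"]; W[z==0]=np.nan; return W
def ray(f,u,v,h):
    K=np.array(f["K"]); d=np.array([(u-K[0,2])/K[0,0],(v-K[1,2])/K[1,1],1.])@f["R"]; c=-f["R"].T@f["t"]
    return c+d*(h-c[2])/d[2]
def px(f,P):
    q=(np.atleast_2d(P)@f["R"].T+f["t"])@np.array(f["K"]).T; return q[:,:2]/q[:,2:]
def save(f,n): cv2.imwrite("pics/"+n,cv2.cvtColor(f["image"],cv2.COLOR_RGB2BGR))
def state():
    s=status.read_state(); return s
E
python3 - <<'E'
from h import *
s=state(); print(s)
ims=[]
for n in("top","scene"):
    f=grab(n); save(f,n+"0.png"); print(n,-f["R"].T@f["t"], f["R"][2]); np.save(n+"0.npy",cloud(f))
    print(n,np.round(px(f,[[.5,0,0],[.8,0,0],[.5,.3,0],[.5,-.3,0]])))
E
```

```text
pics
{'clock': 0.0, 'qpos': array([-1.35350087,  0.42673036,  0.07384521,  1.60661886, -0.03410814,
        1.1108078 , -0.06711092]), 'qd': array([ 4.33105696e-04,  2.27185360e-04, -1.35553383e-03,  2.40928444e-05,
        5.68620240e-04,  1.86681699e-04,  6.82400451e-04]), 'joint_torque': array([ 1.46393420e-03, -9.49837947e+01,  3.76211867e+00, -4.63508034e+01,
        1.95640133e-02,  1.01658612e-02,  2.37487222e-05]), 'eef_pos': array([0.24194511, 0.62970175, 0.2306063 ]), 'eef_rot': array([-5.72972622e-01, -3.08874523e+00,  2.03600263e-03]), 'ft_force': array([-0.79858211,  0.79022593,  0.70563485]), 'wrist_torque': array([-0.02267167,  0.01770539,  0.0132135 ]), 'finger_force': 0.0, 'width': 0.08543449804479729}
top [0.44109375 0.14687461 1.2061908 ] [ 0.12658138 -0.0174454  -0.99180281]
top [[289. 214.]
 [287. 119.]
 [191. 216.]
 [387. 213.]]
scene [ 0.08139561 -0.73626222  0.82990391] [ 0.3801245   0.67748735 -0.62969536]
scene [[253. 235.]
 [334. 204.]
 [211. 181.]
 [313. 310.]]
```

View pics/top0.png

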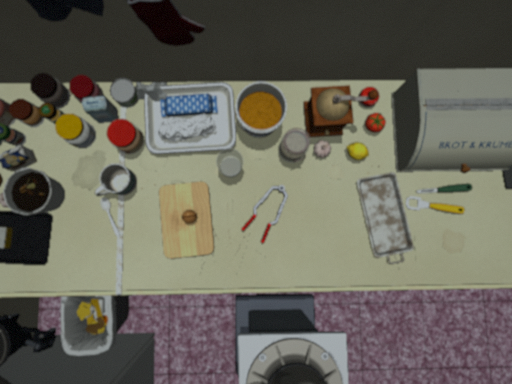

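View pics/scene0.png

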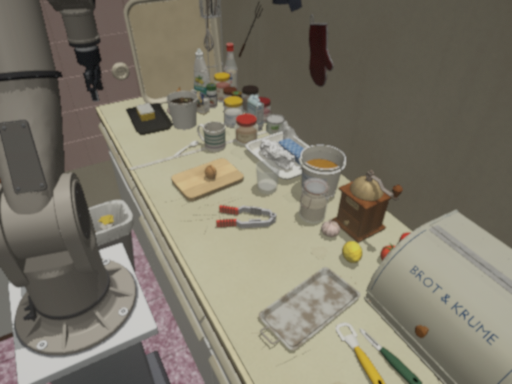

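The top view shows the walnut on the board at (190,216). The nutcracker's pin is near (280,188) with its red handle ends at (245,228) and (265,240). The tin is at (384,216), with its loop towards the robot at (395,257). The bystanders are the glass at (230,163), the mug at (117,180) and the lemon at (357,151). The scene view agrees with this.

Run:
```python
from h import *
f=grab("top")
for n,u,v,h in [("walnut",190,216,.045),("pin",280.5,188,.02),("hl",245,229,.0),("hr",265,241,.0),("tin",384,216,.01),("glass",230,163,.09),("mug",117,180,.09),("jar",294,145,.1)]: print(n,np.round(ray(f,u,v,h),3))
hsv=cv2.cvtColor(f["image"],cv2.COLOR_RGB2HSV)
m=((hsv[...,0]<8)|(hsv[...,0]>172))&(hsv[...,1]>130)&(hsv[...,2]>70); m[:180]=0;m[260:]=0;m[:,:230]=0;m[:,300:]=0
n,l,st,c=cv2.connectedComponentsWithStats(m.astype(np.uint8))
print(st[1:],[np.round(ray(f,*x,.02),3) for x in c[1:]])
s=state(); R=cv2.Rodrigues(s["eef_rot"])[0]; print(np.round(R,3))
# wrist cam geometry
w=grab("wrist"); c=-w["R"].T@w["t"]; print("wristcam in tool",R.T@(c-s["eef_pos"]), np.round(w["R"]@R,2), w["K"][0])
```

```text
walnut [0.497 0.297 0.045]
pin [0.579 0.027 0.02 ]
hl [0.458 0.136 0.   ]
hr [0.421 0.076 0.   ]
tin [ 0.491 -0.287  0.01 ]
glass [0.645 0.177 0.09 ]
mug [0.6   0.498 0.09 ]
jar [ 0.694 -0.007  0.1  ]
[[242 215  14  16  53]
 [261 224  10  19  54]] [array([0.477, 0.126, 0.02 ]), array([0.444, 0.075, 0.02 ])]
[[-0.933  0.359 -0.   ]
 [ 0.359  0.933 -0.001]
 [-0.    -0.001 -1.   ]]
wristcam in tool [ 0.06789564 -0.00039773 -0.14231615] [[ 0.    1.    0.  ]
 [-0.96  0.   -0.27]
 [-0.27 -0.    0.96]] [274.80370257   0.         255.35959638]
```

drive_tool:
  motion: "0 -1 -.61 0 0;0 -1 -.61 0 0;0 -1 -.61 0 0;0 -1 -.61 0 0;0 -1 -.61 0 0;0 -1 -.61 0 0;0 -1 -.61 0 0;0 -1 -.61 0 0;0 -1 -.61 0 0;0 -1 -.61 0 0"

```text
clock: 1.2
eef_pos: [0.4213, 0.3969, 0.2313]
eef_rot: [-0.573, -3.089, 0.0]
ft_force: [-0.2, 0.2, 0.1]
width: 0.085
finger_force: 0.0
```

drive_tool:
  motion: "0 -1 -.61 0 0;0 -1 -.61 0 0;0 -1 -.61 0 0;0 -1 -.61 0 0;0 -.3 -.2 0 0;0 0 0 0 0;0 0 0 0 0;0 0 0 0 0;0 0 0 0 0;0 0 0 0 0"

```text
clock: 2.2
eef_pos: [0.497, 0.2985, 0.2313]
eef_rot: [-0.571, -3.089, -0.0]
ft_force: [-0.6, 0.2, 0.3]
width: 0.0854
finger_force: 0.0
```

Run:
```python
from h import *
s=state(); R=cv2.Rodrigues(s["eef_rot"])[0]; print(s["clock"],s["eef_pos"],np.round(R,3))
f=grab("wrist"); save(f,"w1.png"); np.savez("w1.npz",**f)
print(px(f,[[.497,.297,.045]]))
c=cv2.resize(f["image"],(800,600),interpolation=3); cv2.imwrite("pics/w1.png",c[...,::-1])
```

```text
2.2 [0.4970053  0.29849277 0.23128918] [[-0.934  0.358 -0.   ]
 [ 0.358  0.934  0.   ]
 [ 0.    -0.    -1.   ]]
[[254.6271247 170.7799566]]
```

View pics/w1.png

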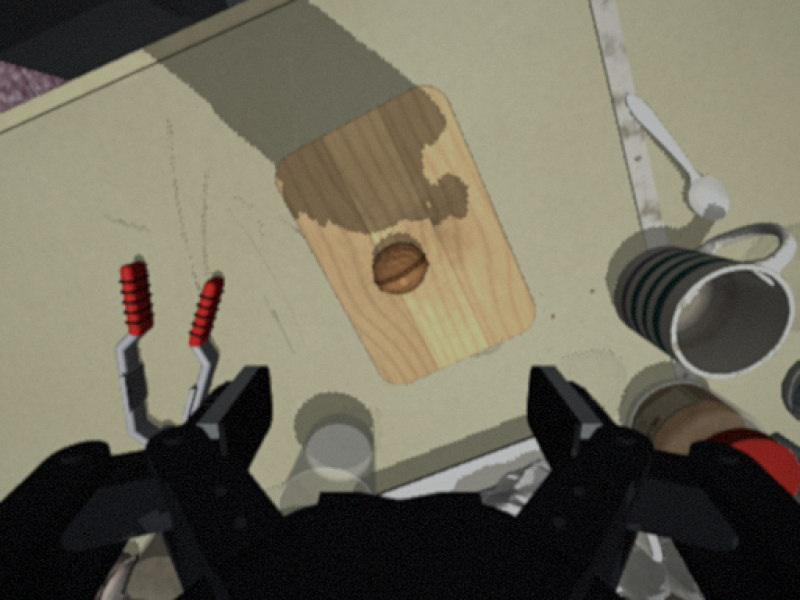

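The wrist view (at 800 px) shows the walnut at (400,267). Its seam runs from about (375,283) to (425,255), so about 29° from the tool y axis. I'll turn by that and go down for a closer look.

drive_tool:
  motion: "0 0 0 .6 -1;0 0 0 .6 -1;0 0 0 .6 -1;0 0 0 .6 -1;0 0 0 .6 -1;0 0 0 .6 -1;0 0 0 .4 -1;0 0 0 0 0;0 0 0 0 0;0 0 0 0 0"

```text
clock: 3.25
eef_pos: [0.4977, 0.2981, 0.132]
eef_rot: [-0.189, 3.135, 0.001]
ft_force: [-0.9, 0.6, -0.7]
width: 0.0854
finger_force: 0.0
```

Run:
```python
from h import *
s=state(); R=cv2.Rodrigues(s["eef_rot"])[0]; print(s["clock"],s["eef_pos"],np.round(R,3))
f=grab("wrist"); np.savez("w2.npz",**f)
p=px(f,[[.497,.297,.045]])[0]; print(p)
hsv=cv2.cvtColor(f["image"],cv2.COLOR_RGB2HSV); u,v=p.astype(int)
W=cloud(f)
print("depth heights near nut")
m=(W[...,2]>.03)&(W[...,2]<.08)&(np.hypot(W[...,0]-.497,W[...,1]-.297)<.04)
print(m.sum(), np.nanmin(W[m],0),np.nanmax(W[m],0), W[m].mean(0))
q=np.argwhere(m)[:,::-1]; print(q.min(0),q.max(0))
c=q.mean(0).astype(int); crop=f["image"][c[1]-40:c[1]+40,c[0]-53:c[0]+53]; print("crop origin",c-[53,40])
cv2.imwrite("pics/w2.png",cv2.resize(crop,None,fx=7.5,fy=7.5,interpolation=3)[...,::-1])
```

```text
3.25 [0.497741   0.29813172 0.13201855] [[-0.993 -0.12   0.001]
 [-0.12   0.993  0.001]
 [-0.001  0.    -1.   ]]
[255.08109277 192.86293633]
depth heights near nut
1877 [0.47739563 0.27524438 0.03384553] [0.51513399 0.32015564 0.07220757] [0.49317311 0.29699753 0.05947353]
[230 170] [281 217]
crop origin [202 153]
```

View pics/w2.png

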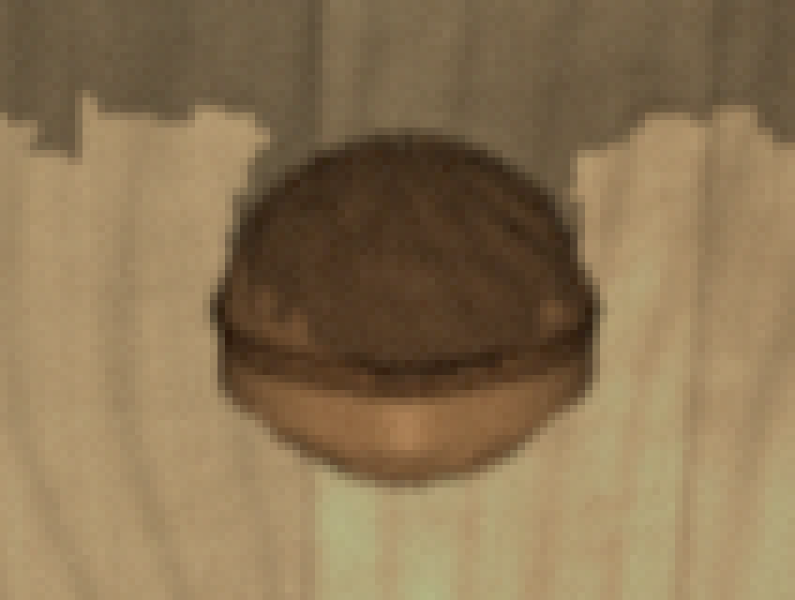

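The crop shows the seam almost level, from (217,310) to (598,305), so it is aligned to within a degree. The seam ends give the centre.

Run:
```python
from h import *
f=dict(np.load("w2.npz"));s=state(); R=cv2.Rodrigues(s["eef_rot"])[0]
a=ray(f,230.9,194.3,.043);b=ray(f,281.7,193.7,.043); print(a,b,np.linalg.norm(a-b),(a+b)/2)
print("tool ends",R.T@(a-s["eef_pos"]),R.T@(b-s["eef_pos"]),"shift",R.T@((a+b)/2-s["eef_pos"]))
# cracker from w1 depth
g=dict(np.load("w1.npz"));
hsv=cv2.cvtColor(g["image"],cv2.COLOR_RGB2HSV); m=((hsv[...,0]<8)|(hsv[...,0]>172))&(hsv[...,1]>130)&(hsv[...,2]>60)
W=cloud(g); m&=(W[...,0]<.6)&(W[...,1]<.2)
n,l,st,c=cv2.connectedComponentsWithStats(m.astype(np.uint8))
for i in range(1,n):
    if st[i,4]>60: print(st[i],W[l==i].mean(0),cv2.fitLine(W[l==i][:,:2].astype(np.float32),2,0,.01,.01).ravel())
```

```text
[0.50146449 0.27614221 0.043     ] [0.49551318 0.32035905 0.043     ] 0.04461554574573007 [0.49848883 0.29825063 0.043     ]
tool ends [-0.00098441 -0.02235418  0.08900165] [-0.00039482  0.02225747  0.08902342] shift [-6.89612852e-04 -4.83556965e-05  8.90125371e-02]
[ 77 170  16  45 362] [0.44750737 0.07401119 0.02569108] [ 0.92478645 -0.38048658  0.44750738  0.07401119]
[121 178  18  44 332] [0.4785553  0.12567033 0.02560935] [ 0.7429902  -0.6693023   0.4785553   0.12567033]
```

drive_tool:
  motion: "0 0 0 .9 0;0 0 0 .9 0;0 0 0 .9 0;0 0 0 .9 0;0 0 0 .7 0;0 0 0 0 0;.3 0 0 0 0;.6 0 0 0 0;.6 0 0 0 0;.6 0 0 0 0"
  newtons: 20

```text
clock: 4.3
eef_pos: [0.4982, 0.2984, 0.0252]
eef_rot: [-0.191, 3.134, 0.002]
ft_force: [-1.7, -0.4, 9.9]
width: 0.0435
finger_force: 18.9
```

drive_tool:
  motion: ".6 0 0 -.6 0;.6 0 0 -.6 -1;.6 0 0 -.6 -1;.6 0 0 -.6 -1;.6 0 0 -.6 -1;.6 0 0 -.6 -1;.6 0 0 -.6 -1;.6 0 0 -.6 -1;.6 0 0 -.6 -1;.6 0 0 0 0"

```text
clock: 5.3
eef_pos: [0.4984, 0.2983, 0.1619]
eef_rot: [-1.049, 2.957, 0.002]
ft_force: [-0.1, 0.7, -0.5]
width: 0.0437
finger_force: 20.5
```

Run:
```python
from h import *
s=state(); R=cv2.Rodrigues(s["eef_rot"])[0]; print(s["clock"],s["qpos"],s["eef_pos"],s["width"],s["finger_force"],np.degrees(np.arctan2(R[1,1],R[0,1])))
print("shift",R.T@(np.array([.532,.056,.16])-s["eef_pos"]))
```

```text
5.3 [-0.64094549  0.34510246 -0.01142856  1.88989111  0.00523081  0.90265612
  1.59729777] [0.49844683 0.29828949 0.16188137] 0.04374306633305838 20.52583308890462 129.04282427796775
shift [ 0.12656525 -0.20931478  0.0014549 ]
```

drive_tool:
  motion: ".6 .6 -1 0 0;.6 .6 -1 0 0;.6 .6 -1 0 0;.6 .6 -1 0 0;.6 .6 -1 0 0;.6 .6 -1 0 0;.6 .6 -1 0 0;.6 .6 -1 0 0;.6 .26 -.37 0 0;.6 0 0 0 -1"

```text
clock: 6.3
eef_pos: [0.5306, 0.0536, 0.1589]
eef_rot: [1.144, -2.925, 0.001]
ft_force: [-0.2, -0.2, -0.7]
width: 0.0432
finger_force: 20.6
```

drive_tool:
  motion: ".6 0 0 0 -1;.6 0 0 0 -1;.6 0 0 0 -1;.6 0 0 0 -.6;.6 0 0 0 0;.6 0 0 0 0;.6 0 0 0 0;.6 0 0 0 0;.6 0 0 0 0;.6 0 0 0 0"

```text
clock: 7.3
eef_pos: [0.5307, 0.0557, 0.1588]
eef_rot: [1.508, -2.756, 0.0]
ft_force: [0.7, -0.1, -0.7]
width: 0.0438
finger_force: 20.6
```

Run:
```python
from h import *
s=state(); R=cv2.Rodrigues(s["eef_rot"])[0]; print(s["clock"],s["qpos"],s["eef_pos"],s["width"],s["finger_force"],np.degrees(np.arctan2(R[1,1],R[0,1])))
f=grab("wrist"); np.savez("w3.npz",**f); c=cv2.resize(f["image"],(800,600),interpolation=3); cv2.imwrite("pics/w3.png",c[...,::-1])
```

```text
7.3 [-0.25018721  0.27894154  0.02940172  1.99473337 -0.01055721  0.86813128
  2.35692616] [0.53071341 0.05566065 0.15881281] 0.04375477527254852 20.56964423507452 147.3661270289701
```

View pics/w3.png

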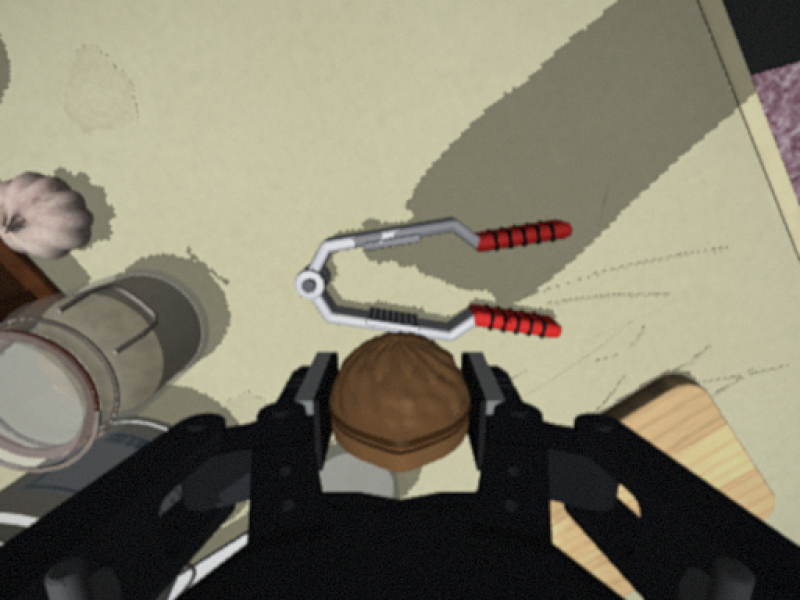

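The view shows the nut held between the fingers, upright. The nutcracker lies above it in the picture: pin at (309,285), jaw pads near (388,237) and (392,317), red handles running to (570,230) and (560,328).

```bash
cat > crk.py <<'E'
from h import *
def crk(f,pin,h=.026):
    hsv=cv2.cvtColor(f["image"],cv2.COLOR_RGB2HSV); m=((hsv[...,0]<8)|(hsv[...,0]>172))&(hsv[...,1]>130)&(hsv[...,2]>60)
    W=cloud(f); p=ray(f,*pin,h)[:2]
    m&=np.hypot(W[...,0]-p[0],W[...,1]-p[1])<.2
    m=cv2.morphologyEx(m.astype(np.uint8),cv2.MORPH_CLOSE,np.ones((5,5)))
    n,l,st,c=cv2.connectedComponentsWithStats(m); L=[]
    for i in range(1,n):
        if st[i,4]>100:
            vu=np.argwhere(l==i); Q=np.array([ray(f,u,v,h)[:2] for v,u in vu]); Z=W[l==i][:,2]
            d=cv2.fitLine(Q.astype(np.float32),2,0,.01,.01).ravel()[:2]; c=Q.mean(0); d=d*np.sign(d@(c-p)); L.append((c,d))
            print("handle",c,np.degrees(np.arctan2(d[1],d[0])),"dist",np.linalg.norm(c-p),"z",np.nanmedian(Z),"dir from pin",np.degrees(np.arctan2(*(c-p)[::-1])))
    (a,da),(b,db)=L; e=(da+db)/np.linalg.norm(da+db); mid=(a+b)/2
    e2=(mid-p)/np.linalg.norm(mid-p)
    print("pin",p,"bis handles",np.degrees(np.arctan2(e[1],e[0])),"bis via pin",np.degrees(np.arctan2(e2[1],e2[0])),"angle",np.arccos(da@db))
    return p,e,e2
E
python3 - <<'E'
from crk import *
f=dict(np.load("w3.npz")); p,e,e2=crk(f,(197.8,182.4))
for x in ((388,237),(392,317)): print("pad",ray(f,x[0]*.64,x[1]*.64,.032))
j=p+.058*e2; print("jawmid",j)
s=state(); R=cv2.Rodrigues(s["eef_rot"])[0]; print("shift",R.T@(np.r_[j,.026]-s["eef_pos"]))
W=cloud(f); a=W[(W[...,2]>.02)&(W[...,2]<.05)&(np.hypot(W[...,0]-j[0],W[...,1]-j[1])<.045)]
q=(a[:,:2]-p)@np.array([[e2[0],-e2[1]],[e2[1],e2[0]]])
for lo in range(40,76,6):
    k=(q[:,0]>lo/1e3)&(q[:,0]<(lo+6)/1e3); y=q[k,1]; print(lo,np.round([y[y<0].min(),y[y<0].max(),y[y>0].min(),y[y>0].max()],4) if (y<0).any() and (y>0).any() else None)
E
```

```text
handle [0.44704881 0.07014493] 156.5141302210105 dist 0.14254103319884281 z 0.025948246413574474 dir from pin 160.8822650423887
handle [0.47913631 0.11858025] 136.15278068849597 dist 0.13990264516258552 z 0.025521601151569207 dir from pin 137.16462859659507
pin [0.58172836 0.02346126] bis handles 146.33345539009818 bis via pin 149.1358327552976 angle 0.3553726748783572
pad [0.51996628 0.02431679 0.032     ]
pad [0.54645415 0.07002189 0.032     ]
jawmid [0.53194198 0.05321552]
shift [ 0.00136834 -0.00235653  0.13280817]
40 [-0.032  -0.0227  0.024   0.0337]
46 [-0.0333 -0.0234  0.0244  0.0346]
52 [-0.0338 -0.0247  0.0252  0.0354]
58 [-0.0333 -0.0257  0.0262  0.0363]
64 [-0.0325 -0.027   0.0269  0.037 ]
70 [-0.0361 -0.029   0.0279  0.0378]
```

Run:
```python
from h import *
f=dict(np.load("w2.npz"))
c=np.array([.49849,.29825,.043]); tx=np.array([-.993,-.12,0])
for v in (153+135/7.5,153+485/7.5):
    for h in (.043,.047,.05): print(v,h,(ray(f,256,v,h)-c)@tx)
```

```text
171.0 0.043 0.02059462569161293
171.0 0.047 0.021433624696991723
171.0 0.05 0.02206287395102577
217.66666666666669 0.043 -0.022237020153872984
217.66666666666669 0.047 -0.02065718421691662
217.66666666666669 0.05 -0.019472307264199237
```

drive_tool:
  motion: ".6 .06 -.1 0 0;.6 0 0 .8 0;.6 0 0 .8 0;.6 0 0 .8 0;.6 0 0 .8 0;.6 0 0 .8 0;.6 0 0 .5 0;.6 0 0 .5 0;.6 0 0 .5 0;.6 0 0 .2 0"

```text
clock: 8.35
eef_pos: [0.5317, 0.0529, 0.0153]
eef_rot: [1.508, -2.755, -0.0]
ft_force: [-0.2, 0.3, -0.2]
width: 0.0434
finger_force: 20.6
```

drive_tool:
  motion: ".6 0 0 .2 0;.6 0 0 .1 0;.6 0 0 .1 0;.6 0 0 0 0;.6 0 0 0 0;.6 0 0 0 0;.6 0 0 0 0;.6 0 0 0 0;.6 0 0 0 0;.6 0 0 0 0"

```text
clock: 9.35
eef_pos: [0.532, 0.053, 0.0063]
eef_rot: [1.508, -2.756, 0.0]
ft_force: [0.1, -0.2, -0.4]
width: 0.0438
finger_force: 20.6
```

Run:
```python
from h import *
f=grab("wrist"); np.savez("w4.npz",**f); c=cv2.resize(f["image"],(800,600),interpolation=3); cv2.imwrite("pics/w4.png",c[...,::-1])
```

```text
(no output)
```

View pics/w4.png

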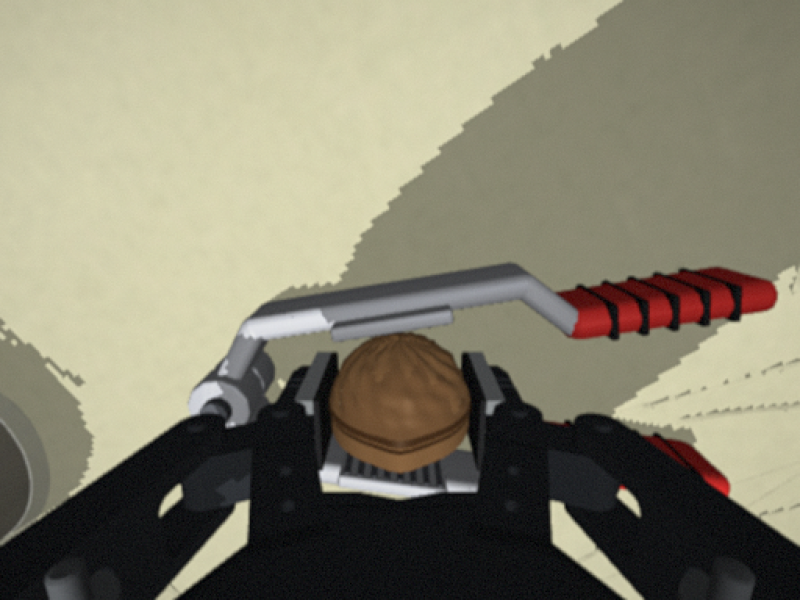

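The nut stands between the jaws: the left pad edge is at (400,325) behind it and the right one at (400,470) in front. The fingers are clear of the pin and handles.

drive_tool:
  motion: ".6 0 0 .06 0;.6 0 0 .05 0;.6 0 0 0 0;.6 0 0 0 0;.44 0 0 0 0;.44 0 0 0 0;.44 0 0 0 0;.44 0 0 0 0;.44 0 0 0 0;.44 0 0 0 0"

```text
clock: 10.4
eef_pos: [0.532, 0.053, 0.0035]
eef_rot: [1.508, -2.756, 0.0]
ft_force: [0.3, 0.3, 0.2]
width: 0.0475
finger_force: 0.0
```

drive_tool:
  motion: ".44 0 0 -.6 0;.44 0 0 -1 0;.3 0 0 -1 0;0 0 0 -1 1;0 0 0 -.8 1;0 0 0 0 1;0 0 0 0 1;0 0 0 0 1;0 0 0 0 1;0 0 0 0 1"

```text
clock: 11.4
eef_pos: [0.5319, 0.053, 0.1136]
eef_rot: [0.792, -3.04, -0.0]
ft_force: [0.5, 0.1, -0.1]
width: 0.0853
finger_force: 0.0
```

drive_tool:
  motion: "0 0 0 0 1;0 0 0 0 1;0 0 0 0 1;0 0 0 0 1;0 0 0 0 1;0 0 0 0 1;0 0 0 0 1;0 0 0 0 1;0 0 0 0 1;0 0 0 0 1"

```text
clock: 12.4
eef_pos: [0.5319, 0.053, 0.1135]
eef_rot: [-0.295, -3.128, 0.0]
ft_force: [-0.6, 0.2, 1.0]
width: 0.0851
finger_force: 0.0
```

drive_tool:
  motion: "0 0 0 0 1;0 0 0 0 1;0 0 0 0 1;0 0 0 0 1;0 0 0 0 1;0 0 0 0 .5;0 1 0 0 0;0 1 0 0 0;0 .7 0 0 0;0 0 0 0 0"

```text
clock: 13.4
eef_pos: [0.4734, 0.0906, 0.1135]
eef_rot: [-0.879, -3.015, -0.0]
ft_force: [-0.3, 0.8, 0.7]
width: 0.0855
finger_force: 0.0
```

Run:
```python
from h import *
s=state(); R=cv2.Rodrigues(s["eef_rot"])[0]; print(s["clock"],s["qpos"],s["eef_pos"],s["width"],np.degrees(np.arctan2(R[1,1],R[0,1])))
f=grab("wrist"); np.savez("w5.npz",**f); c=cv2.resize(f["image"],(800,600),interpolation=3); cv2.imwrite("pics/w5.png",c[...,::-1])
```

```text
13.4 [-0.6440672   0.27941686  0.37436274  2.15564752 -0.15271814  0.73167289
  0.83470784] [0.47344504 0.0905945  0.11351075] 0.08547013572806877 57.5000999236624
```

View pics/w5.png

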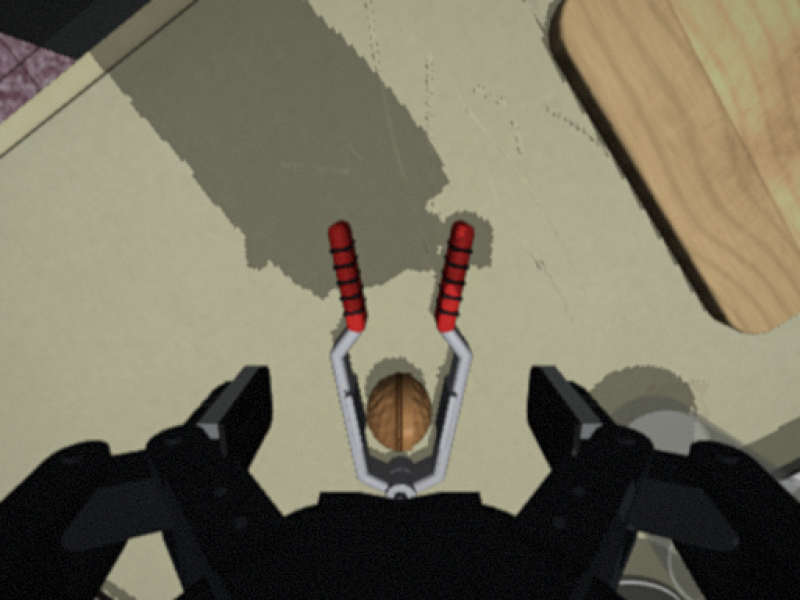

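The nut stands centred at (400,410), its seam in line with the nutcracker's axis. The pin is at (401,492) and the handles at (347,275) and (455,275), symmetric about the tool.

Run:
```python
from crk import *
f=dict(np.load("w5.npz")); p,e,e2=crk(f,(256.6,314.9))
s=state(); R=cv2.Rodrigues(s["eef_rot"])[0]
for d in (e,e2,(e+e2)/2): print("shift",R.T@(np.r_[p+.125*d,.004]-s["eef_pos"]))
```

```text
handle [0.44563142 0.07378583] 156.9560760031932 dist 0.14388595922331296 z 0.026045281005922075 dir from pin 159.63349767053117
handle [0.47707107 0.12401666] 138.7286224716428 dist 0.14409580390914428 z 0.02608583243483939 dir from pin 135.88422080161757
pin [0.58052244 0.02371006] bis handles 147.84234918676228 bis via pin 147.75008044776777 angle 0.31812894369052713
shift [9.17494103e-05 2.00470572e-04 1.09732792e-01]
shift [9.29098499e-05 4.01766355e-04 1.09732862e-01]
shift [9.23296301e-05 3.01118463e-04 1.09732827e-01]
```

drive_tool:
  motion: "0 0 0 1 0;0 0 0 1 0;0 0 0 1 0;0 0 0 1 0;0 0 0 .36 0;0 0 0 0 0;.1 0 0 0 0;.15 0 0 0 0;.2 0 0 0 0;.25 0 0 0 0"
  newtons: 20

```text
clock: 14.45
eef_pos: [0.4759, 0.0896, 0.0054]
eef_rot: [0.882, 3.014, 0.002]
ft_force: [1.3, -1.6, 2.7]
width: 0.0641
finger_force: 2.0
```

drive_tool:
  motion: ".27 0 0 0 0;.29 0 0 0 0;.31 0 0 0 0;.33 0 0 0 0;.34 0 0 0 0;.35 0 0 0 0;.36 0 0 0 0;.37 0 0 0 0;.38 0 0 0 0;.38 0 0 0 0"

```text
clock: 15.45
eef_pos: [0.4751, 0.0894, 0.0045]
eef_rot: [-0.882, -3.015, 0.0]
ft_force: [0.2, -0.3, 3.5]
width: 0.0529
finger_force: 2.1
```

drive_tool:
  motion: ".39 0 0 0 0;.40 0 0 0 0;.41 0 0 0 0;.42 0 0 0 0;.43 0 0 0 0;.44 0 0 0 0;.45 0 0 0 0;.45 0 0 0 0;.45 0 0 0 0;.45 0 0 0 0"

```text
clock: 16.45
eef_pos: [0.4751, 0.0894, 0.0046]
eef_rot: [-0.882, -3.015, 0.0]
ft_force: [-0.6, -0.9, 3.6]
width: 0.047
finger_force: 2.1
```

drive_tool:
  motion: ".46 0 0 0 0;.46 0 0 0 0;.47 0 0 0 0;.47 0 0 0 0;.47 0 0 0 0;.47 0 0 0 0;.47 0 0 0 0;.47 0 0 0 0;.47 0 0 0 0;.47 0 0 0 0"

```text
clock: 17.45
eef_pos: [0.4751, 0.0894, 0.0045]
eef_rot: [-0.882, -3.015, 0.0]
ft_force: [-0.0, -1.2, 3.7]
width: 0.0456
finger_force: 2.0
```

drive_tool:
  motion: ".475 0 0 0 0;.475 0 0 0 0;.48 0 0 0 0;.48 0 0 0 0;.48 0 0 0 0;.48 0 0 0 0;.48 0 0 0 0;.48 0 0 0 0;.48 0 0 0 0;.48 0 0 0 0"

```text
clock: 18.45
eef_pos: [0.4751, 0.0894, 0.0046]
eef_rot: [-0.882, -3.015, 0.0]
ft_force: [-0.2, -0.7, 3.4]
width: 0.0446
finger_force: 2.1
```

drive_tool:
  motion: ".485 0 0 0 0;.485 0 0 0 0;.49 0 0 0 0;.49 0 0 0 0;.49 0 0 0 0;.49 0 0 0 0;.49 0 0 0 0;.49 0 0 0 0;.49 0 0 0 0;.49 0 0 0 0"

```text
clock: 19.45
eef_pos: [0.4751, 0.0894, 0.0046]
eef_rot: [-0.882, -3.015, 0.0]
ft_force: [-1.6, -0.8, 3.7]
width: 0.0436
finger_force: 2.2
```

drive_tool:
  motion: ".495 0 0 0 0;.495 0 0 0 0;.5 0 0 0 0;.5 0 0 0 0;.5 0 0 0 0;.5 0 0 0 0;.5 0 0 0 0;.5 0 0 0 0;.5 0 0 0 0;.5 0 0 0 0"

```text
clock: 20.45
eef_pos: [0.4751, 0.0894, 0.0046]
eef_rot: [-0.882, -3.015, 0.0]
ft_force: [-0.4, 0.4, 3.2]
width: 0.0428
finger_force: 2.2
```

drive_tool:
  motion: ".505 0 0 0 0;.505 0 0 0 0;.51 0 0 0 0;.51 0 0 0 0;.51 0 0 0 0;.51 0 0 0 0;.51 0 0 0 0;.51 0 0 0 0;.51 0 0 0 0;.51 0 0 0 0"

```text
clock: 21.45
eef_pos: [0.4751, 0.0894, 0.0046]
eef_rot: [-0.882, -3.015, 0.0]
ft_force: [-1.2, -1.1, 3.5]
width: 0.0421
finger_force: 2.2
```

drive_tool:
  motion: ".515 0 0 0 0;.515 0 0 0 0;.515 0 0 0 0;.515 0 0 0 0;.515 0 0 0 0;.515 0 0 0 0;.515 0 0 0 0;.515 0 0 0 0;.515 0 0 0 0;.515 0 0 0 0"

```text
clock: 22.45
eef_pos: [0.4751, 0.0894, 0.0046]
eef_rot: [-0.882, -3.015, 0.0]
ft_force: [0.7, -0.3, 2.3]
width: 0.0413
finger_force: 1.9
```

drive_tool:
  motion: ".52 0 0 0 0;.52 0 0 0 0;.52 0 0 0 0;.525 0 0 0 0;.525 0 0 0 0;.525 0 0 0 0;.525 0 0 0 0;.525 0 0 0 0;.525 0 0 0 0;.525 0 0 0 0"

```text
clock: 23.45
eef_pos: [0.4752, 0.0894, 0.0046]
eef_rot: [0.882, 3.015, -0.0]
ft_force: [-0.3, -1.4, 2.9]
width: 0.0406
finger_force: 2.1
```

drive_tool:
  motion: ".53 0 0 0 0;.53 0 0 0 0;.53 0 0 0 0;.53 0 0 0 0;.53 0 0 0 0;.53 0 0 0 0;.53 0 0 0 0;.53 0 0 0 0;.53 0 0 0 0;.53 0 0 0 0"

```text
clock: 24.45
eef_pos: [0.4751, 0.0894, 0.0046]
eef_rot: [-0.882, -3.015, 0.0]
ft_force: [-0.3, -0.6, 3.6]
width: 0.0401
finger_force: 2.4
```

drive_tool:
  motion: ".535 0 0 0 0;.535 0 0 0 0;.535 0 0 0 0;.535 0 0 0 0;.535 0 0 0 0;.535 0 0 0 0;.535 0 0 0 0;.535 0 0 0 0;.535 0 0 0 0;.535 0 0 0 0"

```text
clock: 25.45
eef_pos: [0.4752, 0.0894, 0.0046]
eef_rot: [0.882, 3.015, 0.0]
ft_force: [-0.0, -1.0, 4.9]
width: 0.04
finger_force: 2.7
```

drive_tool:
  motion: ".54 0 0 0 0;.54 0 0 0 0;.54 0 0 0 0;.54 0 0 0 0;.54 0 0 0 0;.54 0 0 0 0;.54 0 0 0 0;.54 0 0 0 0;.54 0 0 0 0;.54 0 0 0 0"

```text
clock: 26.45
eef_pos: [0.4752, 0.0894, 0.0046]
eef_rot: [-0.882, -3.015, 0.0]
ft_force: [0.2, 0.3, 5.1]
width: 0.0394
finger_force: 3.3
```

drive_tool:
  motion: ".545 0 0 0 0;.545 0 0 0 0;.545 0 0 0 0;.545 0 0 0 0;.545 0 0 0 0;.545 0 0 0 0;.545 0 0 0 0;.545 0 0 0 0;.545 0 0 0 0;.545 0 0 0 0"

```text
clock: 27.45
eef_pos: [0.4752, 0.0894, 0.0046]
eef_rot: [0.882, 3.015, 0.0]
ft_force: [-0.8, -0.3, 6.1]
width: 0.0392
finger_force: 4.0
```

drive_tool:
  motion: ".55 0 0 0 0;.55 0 0 0 0;.55 0 0 0 0;.55 0 0 0 0;.55 0 0 0 0;.55 0 0 0 0;.55 0 0 0 0;.55 0 0 0 0;.55 0 0 0 0;.55 0 0 0 0"

```text
clock: 28.45
eef_pos: [0.4752, 0.0895, 0.0046]
eef_rot: [0.882, 3.015, 0.0]
ft_force: [-0.7, -1.2, 6.9]
width: 0.0383
finger_force: 4.8
```

drive_tool:
  motion: ".555 0 0 0 0;.555 0 0 0 0;.555 0 0 0 0;.555 0 0 0 0;.56 0 0 0 0;.56 0 0 0 0;.56 0 0 0 0;.56 0 0 0 0;.56 0 0 0 0;.56 0 0 0 0"

```text
clock: 29.45
eef_pos: [0.4752, 0.0895, 0.0047]
eef_rot: [0.882, 3.015, 0.0]
ft_force: [-1.4, -0.4, 10.0]
width: 0.0377
finger_force: 6.8
```

drive_tool:
  motion: ".565 0 0 0 0;.565 0 0 0 0;.565 0 0 0 0;.565 0 0 0 0;.565 0 0 0 0;.565 0 0 0 0;.565 0 0 0 0;.565 0 0 0 0;.565 0 0 0 0;.565 0 0 0 0"

```text
clock: 30.45
eef_pos: [0.4753, 0.0895, 0.0048]
eef_rot: [0.882, 3.015, 0.0]
ft_force: [-1.9, -1.3, 11.4]
width: 0.0375
finger_force: 7.8
```

drive_tool:
  motion: ".57 0 0 0 0;.57 0 0 0 0;.57 0 0 0 0;.57 0 0 0 0;.575 0 0 0 0;.575 0 0 0 0;.575 0 0 0 0;.575 0 0 0 0;.575 0 0 0 0;.575 0 0 0 0"

```text
clock: 31.45
eef_pos: [0.4753, 0.0896, 0.0049]
eef_rot: [0.882, 3.015, 0.001]
ft_force: [-2.5, -0.6, 12.9]
width: 0.0363
finger_force: 10.2
```

drive_tool:
  motion: ".58 0 0 0 0;.58 0 0 0 0;.58 0 0 0 0;.58 0 0 0 0;.58 0 0 0 0;.58 0 0 0 0;.58 0 0 0 0;.58 0 0 0 0;.58 0 0 0 0;.58 0 0 0 0"

```text
clock: 32.45
eef_pos: [0.4753, 0.0896, 0.0049]
eef_rot: [0.882, 3.015, 0.001]
ft_force: [-2.3, -1.3, 14.3]
width: 0.036
finger_force: 11.3
```

drive_tool:
  motion: ".584 0 0 0 0;.584 0 0 0 0;.584 0 0 0 0;.584 0 0 0 0;.584 0 0 0 0;.584 0 0 0 0;.584 0 0 0 0;.584 0 0 0 0;.584 0 0 0 0;.584 0 0 0 0"

```text
clock: 33.45
eef_pos: [0.4754, 0.0896, 0.005]
eef_rot: [0.882, 3.015, 0.001]
ft_force: [-2.4, 0.2, 15.5]
width: 0.0361
finger_force: 12.1
```

drive_tool:
  motion: ".589 0 0 0 0;.589 0 0 0 0;.589 0 0 0 0;.589 0 0 0 0;.589 0 0 0 0;.589 0 0 0 0;.589 0 0 0 0;.589 0 0 0 0;.589 0 0 0 0;.589 0 0 0 0"

```text
clock: 34.45
eef_pos: [0.4754, 0.0896, 0.005]
eef_rot: [0.882, 3.015, 0.001]
ft_force: [-3.1, -0.2, 16.0]
width: 0.0356
finger_force: 13.3
```

drive_tool:
  motion: ".594 0 0 0 0;.594 0 0 0 0;.594 0 0 0 0;.594 0 0 0 0;.594 0 0 0 0;.594 0 0 0 0;.594 0 0 0 0;.594 0 0 0 0;.594 0 0 0 0;.594 0 0 0 0"

```text
clock: 35.45
eef_pos: [0.4754, 0.0897, 0.005]
eef_rot: [0.882, 3.015, 0.001]
ft_force: [-3.4, -1.0, 18.3]
width: 0.035
finger_force: 14.7
```

Run:
```python
from h import *
f=grab("wrist"); g=grab("scene"); np.savez("w6.npz",**f)
u,v=px(g,[[.53,.055,.02]])[0].astype(int); c=g["image"][v-38:v+37,u-60:u+40]
a=cv2.resize(f["image"],(400,300),interpolation=3); b=cv2.resize(c,(400,300),interpolation=3)
w=cv2.resize(f["image"][200:384,100:412],(800,472-172),interpolation=3)
cv2.imwrite("pics/w6.png",np.vstack([np.hstack([a,b]),w])[...,::-1])
```

View pics/w6.png

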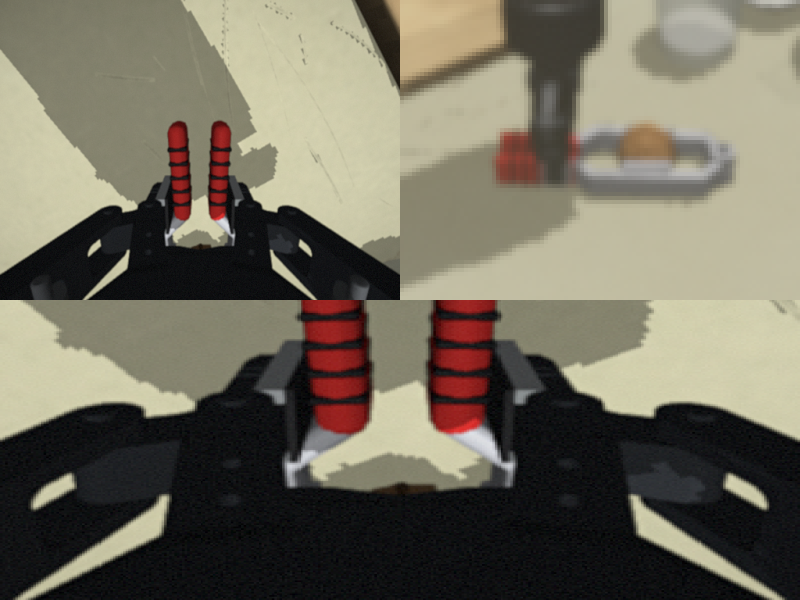

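The handles now stand nearly parallel. The pads reach past the handles' inner ends onto the bow of the arms, so the grip may be too far forward. I'll work out the offset.

Run:
```python
from h import *
f=dict(np.load("w6.npz")); s=state(); R=cv2.Rodrigues(s["eef_rot"])[0]
hsv=cv2.cvtColor(f["image"],cv2.COLOR_RGB2HSV); m=((hsv[...,0]<8)|(hsv[...,0]>172))&(hsv[...,1]>130)&(hsv[...,2]>60)
m=cv2.morphologyEx(m.astype(np.uint8),cv2.MORPH_CLOSE,np.ones((7,7))); n,l,st,c=cv2.connectedComponentsWithStats(m)
for i in range(1,n):
    if st[i,4]<200: continue
    vu=np.argwhere(l==i); Q=np.array([R.T@(ray(f,u,v,.024)-s["eef_pos"]) for v,u in vu])[:,:2]
    d=cv2.fitLine(Q.astype(np.float32),2,0,.01,.01).ravel()[:2]
    print(st[i],"x range",Q.min(0),Q.max(0),"ang",np.degrees(np.arctan2(d[1],d[0])))
```

```text
[ 215  155   29  127 2703] x range [-0.01566932 -0.01884822] [ 0.04937283 -0.00632354] ang -1.6386181
[ 268  155   27  127 2671] x range [-0.01564077  0.00605794] [0.04940395 0.01766653] ang 0.68811405
```

The grip is right: 125.7 mm from the pin. The upward tool force (18 N) shows the pads press the handles down onto the worktop, so friction there takes part of the squeeze. I'll relieve it by raising the tool slightly.

drive_tool:
  motion: ".594 0 0 -.02 0;.594 0 0 0 0;.594 0 0 0 0;.594 0 0 0 0;.594 0 0 0 0;.594 0 0 0 0;.594 0 0 0 0;.594 0 0 0 0;.594 0 0 0 0;.594 0 0 0 0"

```text
clock: 36.55
eef_pos: [0.4752, 0.0895, 0.0051]
eef_rot: [0.882, 3.015, 0.0]
ft_force: [-0.6, 0.4, 6.5]
width: 0.0351
finger_force: 10.9
```

drive_tool:
  motion: ".597 0 0 -.016 0;.597 0 0 0 0;.597 0 0 0 0;.597 0 0 0 0;.597 0 0 0 0;.597 0 0 0 0;.597 0 0 0 0;.597 0 0 0 0;.597 0 0 0 0;.597 0 0 0 0"

```text
clock: 37.55
eef_pos: [0.4751, 0.0894, 0.0055]
eef_rot: [-0.882, -3.015, 0.0]
ft_force: [0.7, 0.2, -3.0]
width: 0.0347
finger_force: 11.1
```

drive_tool:
  motion: ".601 0 0 0 0;.601 0 0 0 0;.601 0 0 0 0;.601 0 0 0 0;.601 0 0 0 0;.601 0 0 0 0;.601 0 0 0 0;.601 0 0 0 0;.601 0 0 0 0;.601 0 0 0 0"

```text
clock: 38.55
eef_pos: [0.4751, 0.0894, 0.0055]
eef_rot: [-0.882, -3.015, 0.0]
ft_force: [0.4, -0.8, -2.8]
width: 0.0342
finger_force: 3.0
```

The shell gave: the pad force fell from 11 N to 3 N. I'll add one tiny nudge for margin, about 0.2 mm at the jaws.

drive_tool:
  motion: ".604 0 0 0 0;.606 0 0 0 0;.606 0 0 0 0;.606 0 0 0 0;.606 0 0 0 0;.606 0 0 0 0;.606 0 0 0 0;.606 0 0 0 0;.606 0 0 0 0;.606 0 0 0 0"

```text
clock: 39.55
eef_pos: [0.4751, 0.0894, 0.0055]
eef_rot: [-0.882, -3.015, 0.0]
ft_force: [-1.5, 1.6, -2.1]
width: 0.0339
finger_force: 3.0
```

drive_tool:
  motion: ".5 0 0 0 0;.2 0 0 0 0;0 0 0 0 0;0 0 0 0 0;0 0 0 -1 0;0 0 0 -1 0;0 0 0 -1 0;0 0 0 -1 0;0 0 0 -.4 0;0 0 0 0 0"

```text
clock: 40.55
eef_pos: [0.4758, 0.0898, 0.1164]
eef_rot: [0.881, 3.014, 0.003]
ft_force: [-0.5, 0.8, -0.1]
width: 0.0853
finger_force: 0.0
```

Run:
```python
from h import *
s=state(); print(s["clock"],s["eef_pos"],s["width"])
f=grab("wrist"); np.savez("w7.npz",**f); c=cv2.resize(f["image"][150:342,128:384],(800,600),interpolation=3); cv2.imwrite("pics/w7.png",c[...,::-1])
```

```text
40.55 [0.47581284 0.08976498 0.11644115] 0.0852525245770466
```

View pics/w7.png

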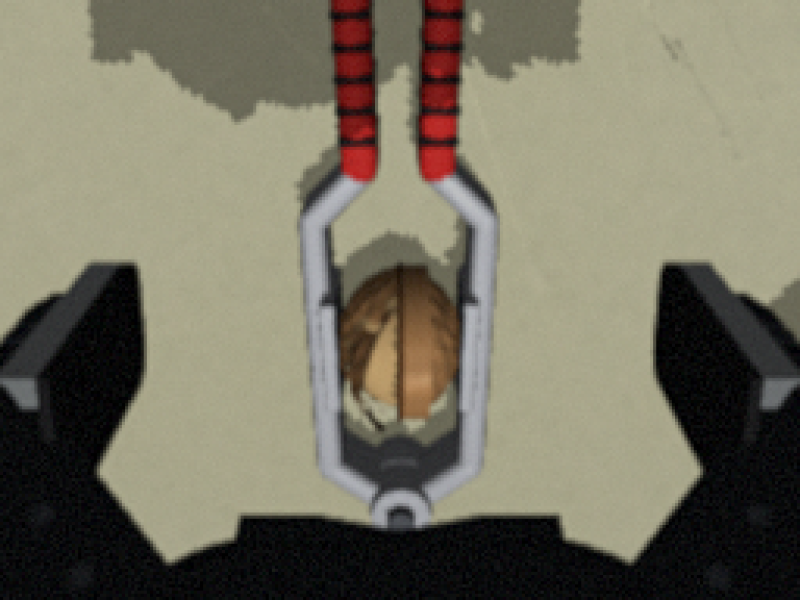

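The picture shows the cracked nut with an open shard at (370,340). Its seam runs from (400,262) to (400,418), and the pin is at (400,508). The jaws are just clear of the nut.

Run:
```python
from h import *
f=dict(np.load("w7.npz")); s=state(); R=cv2.Rodrigues(s["eef_rot"])[0]
a=ray(f,256,233.8,.021); b=ray(f,256,283.8,.021); print(a,b,np.linalg.norm(a-b))
m=(a+b)/2; print(m,R.T@(m-s["eef_pos"])); p=ray(f,256,150+508*.32,.026);print("pin",R.T@(p-s["eef_pos"]))
f=dict(np.load("w5.npz")); print([ray(f,*q,.021) for q in ((256,373*.64),(256,452*.64))])
```

```text
[0.51179229 0.06747651 0.021     ] [0.55749332 0.03836618 0.021     ] 0.05418482822071875
[0.53464281 0.05292135 0.021     ] [-0.06979454  0.00100904  0.09442114]
pin [-0.12677769  0.00109976  0.08943787]
[array([0.51217081, 0.06636811, 0.021     ]), array([0.55830328, 0.03710483, 0.021     ])]
```

drive_tool:
  motion: ".2 -.9 .04 0 -1;.42 0 0 0 -1;.42 0 0 0 -1;.42 0 0 0 -1;.42 0 0 0 -1;.42 0 0 0 -1;.42 0 0 0 -1;.42 0 0 0 -1;.42 0 0 0 -1;.42 0 0 0 -1"

```text
clock: 41.6
eef_pos: [0.4939, 0.078, 0.1138]
eef_rot: [0.207, -3.132, 0.001]
ft_force: [-0.1, -0.2, 0.8]
width: 0.0497
finger_force: 0.0
```

drive_tool:
  motion: ".42 0 0 0 -1;.42 0 0 0 -1;.42 0 0 0 -1;.42 0 0 0 -1;.42 0 0 0 -1;.42 0 0 0 -1;.42 0 0 0 -1;.42 0 0 0 -1;.42 0 0 0 -1;.42 0 0 0 -1"

```text
clock: 42.6
eef_pos: [0.4938, 0.078, 0.1138]
eef_rot: [1.266, -2.873, -0.001]
ft_force: [-0.2, 0.6, 0.0]
width: 0.0496
finger_force: 0.0
```

drive_tool:
  motion: ".42 0 0 0 -1;.42 0 0 0 -1;.42 0 0 0 -.5;.42 0 -1 0 0;.42 0 -.7 0 0;.42 0 0 0 0;.42 0 0 0 0;.42 0 0 0 0;.42 0 0 0 0;.42 0 0 0 0"

```text
clock: 43.6
eef_pos: [0.5302, 0.0555, 0.1155]
eef_rot: [1.509, -2.755, -0.0]
ft_force: [-0.6, 0.2, 0.5]
width: 0.0497
finger_force: 0.0
```

Run:
```python
from h import *
s=state(); R=cv2.Rodrigues(s["eef_rot"])[0]; print(s["clock"],s["qpos"][6],s["eef_pos"],s["width"],np.degrees(np.arctan2(R[1,1],R[0,1])))
print("shift",R.T@(np.array([.5316,.0542,.004])-s["eef_pos"]))
f=grab("wrist"); np.savez("w8.npz",**f); c=cv2.resize(f["image"],(800,600),interpolation=3); cv2.imwrite("pics/w8.png",c[...,::-1])
```

```text
43.6 2.383447921462846 [0.53016343 0.05551213 0.11547524] 0.04965727400483129 147.40985666655115
shift [ 0.00033455 -0.00193029  0.111475  ]
```

View pics/w8.png

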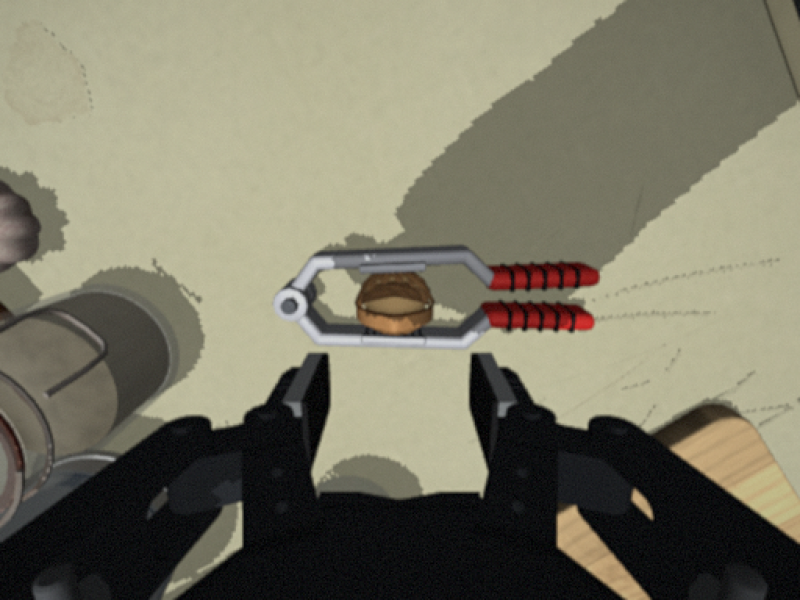

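The nut sits between the jaws, its seam from (357,302) to (432,302). I'll compute the shift from those ends.

Run:
```python
from h import *
f=dict(np.load("w8.npz")); s=state(); R=cv2.Rodrigues(s["eef_rot"])[0]
for u in (357,394.5,432): print(R.T@(ray(f,u*.64,302*.64,.021)-s["eef_pos"]))
t=np.array([.491,-.287,0]); print("tin from here",R.T@(t-s["eef_pos"]))
```

```text
[-0.00075978 -0.02498266  0.0945281 ]
[-0.00073242 -0.00342542  0.09452901]
[-0.00070506  0.01813277  0.09452993]
tin from here [ 0.30969731 -0.15142768  0.11550131]
```

drive_tool:
  motion: ".42 0 -.12 0 0;.42 0 0 1 0;.42 0 0 1 0;.42 0 0 .8 0;.42 0 0 .6 0;.42 0 0 .5 0;.42 0 0 .3 0;.42 0 0 .2 0;.42 0 0 .06 0;.42 0 0 0 0"

```text
clock: 44.65
eef_pos: [0.5331, 0.0536, 0.0042]
eef_rot: [-1.508, 2.756, -0.0]
ft_force: [0.5, -1.0, -0.0]
width: 0.0498
finger_force: 0.0
```

drive_tool:
  motion: ".46 0 0 0 0;.5 0 0 0 0;.55 0 0 0 0;.6 0 0 0 0;.6 0 0 0 0;.6 0 0 0 0;.6 0 0 -.2 0;.6 0 0 -.2 0;.6 0 0 -.2 0;.6 0 0 0 0"
  newtons: 22

```text
clock: 45.65
eef_pos: [0.5336, 0.0536, 0.0199]
eef_rot: [-1.507, 2.755, -0.001]
ft_force: [-0.1, -0.1, -1.0]
width: 0.0435
finger_force: 22.8
```

drive_tool:
  motion: ".6 0 0 -1 0;.6 0 0 -1 0;.6 0 0 -1 1;.6 0 0 -1 1;.6 0 0 0 1;.6 0 0 0 1;.6 0 0 0 1;.6 0 0 0 1;.6 0 0 0 1;.6 0 0 0 1"

```text
clock: 46.65
eef_pos: [0.5329, 0.0536, 0.119]
eef_rot: [0.686, -3.066, 0.0]
ft_force: [-0.9, 0.1, -0.8]
width: 0.0433
finger_force: 22.9
```

Run:
```python
from h import *
s=state(); R=cv2.Rodrigues(s["eef_rot"])[0]; print(s["clock"],s["qpos"],s["eef_pos"],s["width"],s["finger_force"],s["ft_force"])
f=grab("top"); W=cloud(f); m=(W[...,2]>.008)&(W[...,2]<.03)&(abs(W[...,0]-.49)<.2)&(abs(W[...,1]+.287)<.1)
q=np.argwhere(m)[:,::-1]; rc=cv2.minAreaRect(W[m][:,:2].astype(np.float32)); print("tin rect",rc,W[m].min(0),W[m].max(0))
t=np.array([.49,-.287,.1]); print("shift",R.T@(t-s["eef_pos"]))
```

```text
46.65 [-0.39339051  0.33978064  0.20804416  2.03060061 -0.0979668   0.780427
  1.88366443] [0.53289645 0.05355202 0.11897765] 0.04325503686631838 22.944538425654173 [-0.87116408  0.10905249 -0.7673719 ]
tin rect ((0.5010601282119751, -0.3167984187602997), (0.38479501008987427, 0.18620973825454712), 11.529037475585938) [ 0.30828032 -0.3860688   0.00804543] [ 0.68935175 -0.18711862  0.02988371]
shift [ 0.18388441 -0.28983093  0.01898653]
```

drive_tool:
  motion: ".6 .63 -1 0 0;.6 .63 -1 0 0;.6 .63 -1 0 0;.6 .63 -1 0 0;.6 .63 -1 0 0;.6 .63 -1 0 0;.6 .63 -1 0 0;.6 .63 -1 0 0;.6 .63 -1 0 0;.6 .63 -1 0 0"

```text
clock: 47.7
eef_pos: [0.4975, -0.241, 0.119]
eef_rot: [-0.693, 3.064, -0.0]
ft_force: [1.1, 0.3, -0.5]
width: 0.0432
finger_force: 22.9
```

drive_tool:
  motion: ".6 .63 -1 0 0;.6 .4 -.6 0 0;.6 0 0 0 0;.6 0 0 .6 0;.6 0 0 .6 0;.6 0 0 .6 0;.6 0 0 0 0;.6 0 0 0 0;.6 0 0 0 0;.6 0 0 0 0"

```text
clock: 48.7
eef_pos: [0.4921, -0.2871, 0.0745]
eef_rot: [-0.69, 3.064, -0.001]
ft_force: [0.4, -0.4, -1.3]
width: 0.0434
finger_force: 22.9
```

Run:
```python
from h import *
s=state(); print(s["clock"],s["qpos"],s["eef_pos"],s["width"],s["finger_force"],s["ft_force"])
f=grab("wrist"); c=cv2.resize(f["image"],(400,300),interpolation=3); g=grab("top"); d=cv2.resize(g["image"][150:285,300:480],(400,300),interpolation=3); cv2.imwrite("pics/w9.png",np.hstack([c,d])[...,::-1])
```

```text
48.7 [ 0.18744411  0.46074175  0.28631979  1.9865544  -0.19186663  0.71894696
  2.60423842] [ 0.49207151 -0.28705155  0.07449554] 0.04340742384033155 22.944598719477654 [ 0.35172732 -0.36517562 -1.25156272]
```

View pics/w9.png

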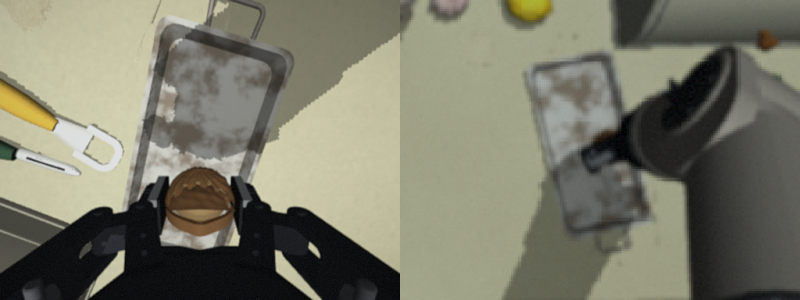

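The nut hangs over the middle of the tin, at (200,200) in the left view, with the tin's rims on both sides. I'll lower it and let go.

drive_tool:
  motion: ".6 0 0 .8 0;.6 0 0 .8 0;.6 0 0 .6 0;.6 0 0 .3 0;.6 0 0 .15 0;.6 0 0 .05 0;.6 0 0 0 0;.6 0 0 0 0;.5 0 0 0 0;.42 0 0 0 0"

```text
clock: 49.8
eef_pos: [0.4919, -0.287, 0.0068]
eef_rot: [-0.69, 3.064, -0.001]
ft_force: [0.3, 0.2, -0.1]
width: 0.0495
finger_force: 0.0
```

drive_tool:
  motion: ".4 0 0 0 0;.4 0 0 0 0;.4 0 0 0 0;.4 0 0 -.4 0;.4 0 0 -.8 0;.4 0 0 -1 0;.4 0 0 -1 0;.4 0 0 -1 0;.4 0 0 -1 0;.4 0 0 0 0"

```text
clock: 50.8
eef_pos: [0.4932, -0.2878, 0.1403]
eef_rot: [-0.689, 3.061, -0.004]
ft_force: [-0.1, -0.7, 0.1]
width: 0.0509
finger_force: 0.0
```

Run:
```python
from h import *
s=state(); print(s["clock"],s["eef_pos"],s["width"],s["finger_force"],s["ft_force"])
f=grab("wrist"); save(f,"w10.png")
W=cloud(f); m=(np.hypot(W[...,0]-.492,W[...,1]+.287)<.045)&(W[...,2]>.025)&(W[...,2]<.07); print(m.sum(),np.median(W[m],0),W[m].max(0))
```

```text
50.8 [ 0.49318725 -0.28783791  0.14029732] 0.050938383406314465 0.0 [-0.102472   -0.70524615  0.07792268]
1378 [ 0.48850652 -0.29022062  0.04151783] [ 0.50995478 -0.26576765  0.05378772]
```

The nut stands in the tin, 50 mm high as it should be on the tin's floor, and the fingers are clear of it. I'm handing the job in.

```bash
python3 -c "
from station import r
print(r.sign_off())"
```

```text
the job is handed in; nothing more can be done
None
```

The walnut was cracked in the nutcracker (the pad force dropped from 11 N to 3 N and I stopped 0.2 mm later), then put in the baking tin and let go. The job was handed in at about 51 s; no verdict came back.

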